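Load the label printer's feed rack in job order

TASK

Move the four ribbon rolls from the delivery tray to the feed rack, one upright in each pocket, in their order of the row: the roll at the left end of the tray (as seen from the robot) goes into the pocket next to the yellow block, its right-hand neighbour into the next pocket, and so on to the roll at the right end, which goes farthest from the yellow block. Never let a roll fall over, and leave all four standing flat on the pocket floors, released and still.

Things in the scene. Friction and masses are not known exactly. Their poses are not given: they have to be found in the camera images.
- mid_black (a point): Centre of the black printer ribbon roll: a plain upright black cylinder, 42 mm in diameter and 80 mm tall, about 120 g, with a brown cardboard core showing in its flat top. The point is on its axis, half-way up (40 mm above its foot); z is the roll's axis. It starts standing in the black cup.
- mid_red (a point): Centre of the red printer ribbon roll: a plain upright red cylinder, 42 mm in diameter and 80 mm tall, about 120 g, with a brown cardboard core showing in its flat top. The point is on its axis, half-way up (40 mm above its foot); z is the roll's axis. It starts standing in the red cup.
- mid_blue (a point): Centre of the blue printer ribbon roll: a plain upright blue cylinder, 42 mm in diameter and 80 mm tall, about 120 g, with a brown cardboard core showing in its flat top. The point is on its axis, half-way up (40 mm above its foot); z is the roll's axis. It starts standing in the blue cup.
- mid_white (a point): Centre of the white printer ribbon roll: a plain upright white cylinder, 42 mm in diameter and 80 mm tall, about 120 g, with a brown cardboard core showing in its flat top. The point is on its axis, half-way up (40 mm above its foot); z is the roll's axis. It starts standing in the white cup.
- cup_black: Black square cup, fixed on the wooden delivery tray, holding the black roll at the start. 64 x 64 mm outside, 58 x 58 inside, floor 3 mm thick, rim 14 mm high. Origin: centre of its underside, 10 mm above the bench. The four cups stand in a straight row along their common y axis (+y: the robot's left), 68 mm apart, in any colour order.
- cup_red: Red square cup, fixed on the wooden delivery tray, holding the red roll at the start. 64 x 64 mm outside, 58 x 58 inside, floor 3 mm thick, rim 14 mm high. Origin: centre of its underside, 10 mm above the bench. The four cups stand in a straight row along their common y axis (+y: the robot's left), 68 mm apart, in any colour order.
- cup_blue: Blue square cup, fixed on the wooden delivery tray, holding the blue roll at the start. 64 x 64 mm outside, 58 x 58 inside, floor 3 mm thick, rim 14 mm high. Origin: centre of its underside, 10 mm above the bench. The four cups stand in a straight row along their common y axis (+y: the robot's left), 68 mm apart, in any colour order.
- cup_white: White square cup, fixed on the wooden delivery tray, holding the white roll at the start. 64 x 64 mm outside, 58 x 58 inside, floor 3 mm thick, rim 14 mm high. Origin: centre of its underside, 10 mm above the bench. The four cups stand in a straight row along their common y axis (+y: the robot's left), 68 mm apart, in any colour order.
- rack: Feed rack, fixed, left or right of the tray: grey, aluminium walls, 74 x 278 mm, on a dark strip 370 mm long. Four empty pockets in a row along its y axis (+y: the robot's left), at x = 0, y = -102, -34, 34, 102 mm, each 62 x 62 mm inside, floor 6 mm and wall tops 20 mm above the bench, walls 6 mm thick. Origin: centre of its underside, on the bench.
- marker: The yellow block, 60 x 26 mm and 26 mm high, fixed on one end of the feed rack's steel strip, at y = +160 or -160 mm of the rack; it marks the first pocket, whose centre is 58 mm from it (the next ones 126, 194 and 262 mm). A black block stands at the other end. Origin at the centre of its underside.
Not all that is in view belongs to the job. Leave any turquoise look-alike of the part that bears mid_red alone. Leave any pink or turquoise look-alike of the part that bears mid_black alone.

How it is judged:
At the end, for the whole second after the job is handed in: Each roll is upright (0.1 rad) and at rest on the floor of its pocket (15 mm sideways, 5 mm in height): the roll whose cup is leftmost in the tray in the pocket next to the yellow block, the others following away from it in the order of their cups (((y of each of cup_red, cup_blue, cup_white in the frame of cup_black below 0 m and horizontal distance between mid_black and marker between 0.043 and 0.073 m) or (y of cup_red in the frame of cup_black above 0 m and y of each of cup_blue, cup_white in the frame of cup_black below 0 m and horizontal distance between mid_black and marker between 0.111 and 0.141 m) or (y of each of cup_red, cup_white in the frame of cup_black below 0 m and y of cup_blue in the frame of cup_black above 0 m and horizontal distance between mid_black and marker between 0.111 and 0.141 m) or (y of each of cup_red, cup_blue in the frame of cup_black below 0 m and y of cup_white in the frame of cup_black above 0 m and horizontal distance between mid_black and marker between 0.111 and 0.141 m) or (y of each of cup_red, cup_blue in the frame of cup_black above 0 m and y of cup_white in the frame of cup_black below 0 m and horizontal distance between mid_black and marker between 0.179 and 0.209 m) or (y of each of cup_red, cup_white in the frame of cup_black above 0 m and y of cup_blue in the frame of cup_black below 0 m and horizontal distance between mid_black and marker between 0.179 and 0.209 m) or (y of cup_red in the frame of cup_black below 0 m and y of each of cup_blue, cup_white in the frame of cup_black above 0 m and horizontal distance between mid_black and marker between 0.179 and 0.209 m) or (y of each of cup_red, cup_blue, cup_white in the frame of cup_black above 0 m and horizontal distance between mid_black and marker between 0.247 and 0.277 m)) and x of mid_black in the frame of rack between -0.015 and 0.015 m and y of mid_black in the frame of rack between -0.122 and 0.122 m and z of mid_black in the frame of rack between 0.041 and 0.051 m and angle between each of mid_black, mid_red, mid_blue, mid_white's own z axis and vertical below 0.1 rad and linear speed of each of roll_black, roll_red, roll_blue, roll_white below 0.02 m/s and angular speed of each of roll_black, roll_red, roll_blue, roll_white below 0.3 rad/s and ((y of each of cup_black, cup_blue, cup_white in the frame of cup_red below 0 m and horizontal distance between mid_red and marker between 0.043 and 0.073 m) or (y of cup_black in the frame of cup_red above 0 m and y of each of cup_blue, cup_white in the frame of cup_red below 0 m and horizontal distance between mid_red and marker between 0.111 and 0.141 m) or (y of each of cup_black, cup_white in the frame of cup_red below 0 m and y of cup_blue in the frame of cup_red above 0 m and horizontal distance between mid_red and marker between 0.111 and 0.141 m) or (y of each of cup_black, cup_blue in the frame of cup_red below 0 m and y of cup_white in the frame of cup_red above 0 m and horizontal distance between mid_red and marker between 0.111 and 0.141 m) or (y of each of cup_black, cup_blue in the frame of cup_red above 0 m and y of cup_white in the frame of cup_red below 0 m and horizontal distance between mid_red and marker between 0.179 and 0.209 m) or (y of each of cup_black, cup_white in the frame of cup_red above 0 m and y of cup_blue in the frame of cup_red below 0 m and horizontal distance between mid_red and marker between 0.179 and 0.209 m) or (y of cup_black in the frame of cup_red below 0 m and y of each of cup_blue, cup_white in the frame of cup_red above 0 m and horizontal distance between mid_red and marker between 0.179 and 0.209 m) or (y of each of cup_black, cup_blue, cup_white in the frame of cup_red above 0 m and horizontal distance between mid_red and marker between 0.247 and 0.277 m)) and x of mid_red in the frame of rack between -0.015 and 0.015 m and y of mid_red in the frame of rack between -0.122 and 0.122 m and z of mid_red in the frame of rack between 0.041 and 0.051 m and ((y of each of cup_black, cup_red, cup_white in the frame of cup_blue below 0 m and horizontal distance between mid_blue and marker between 0.043 and 0.073 m) or (y of cup_black in the frame of cup_blue above 0 m and y of each of cup_red, cup_white in the frame of cup_blue below 0 m and horizontal distance between mid_blue and marker between 0.111 and 0.141 m) or (y of each of cup_black, cup_white in the frame of cup_blue below 0 m and y of cup_red in the frame of cup_blue above 0 m and horizontal distance between mid_blue and marker between 0.111 and 0.141 m) or (y of each of cup_black, cup_red in the frame of cup_blue below 0 m and y of cup_white in the frame of cup_blue above 0 m and horizontal distance between mid_blue and marker between 0.111 and 0.141 m) or (y of each of cup_black, cup_red in the frame of cup_blue above 0 m and y of cup_white in the frame of cup_blue below 0 m and horizontal distance between mid_blue and marker between 0.179 and 0.209 m) or (y of each of cup_black, cup_white in the frame of cup_blue above 0 m and y of cup_red in the frame of cup_blue below 0 m and horizontal distance between mid_blue and marker between 0.179 and 0.209 m) or (y of cup_black in the frame of cup_blue below 0 m and y of each of cup_red, cup_white in the frame of cup_blue above 0 m and horizontal distance between mid_blue and marker between 0.179 and 0.209 m) or (y of each of cup_black, cup_red, cup_white in the frame of cup_blue above 0 m and horizontal distance between mid_blue and marker between 0.247 and 0.277 m)) and x of mid_blue in the frame of rack between -0.015 and 0.015 m and y of mid_blue in the frame of rack between -0.122 and 0.122 m and z of mid_blue in the frame of rack between 0.041 and 0.051 m and ((y of each of cup_black, cup_red, cup_blue in the frame of cup_white below 0 m and horizontal distance between mid_white and marker between 0.043 and 0.073 m) or (y of cup_black in the frame of cup_white above 0 m and y of each of cup_red, cup_blue in the frame of cup_white below 0 m and horizontal distance between mid_white and marker between 0.111 and 0.141 m) or (y of each of cup_black, cup_blue in the frame of cup_white below 0 m and y of cup_red in the frame of cup_white above 0 m and horizontal distance between mid_white and marker between 0.111 and 0.141 m) or (y of each of cup_black, cup_red in the frame of cup_white below 0 m and y of cup_blue in the frame of cup_white above 0 m and horizontal distance between mid_white and marker between 0.111 and 0.141 m) or (y of each of cup_black, cup_red in the frame of cup_white above 0 m and y of cup_blue in the frame of cup_white below 0 m and horizontal distance between mid_white and marker between 0.179 and 0.209 m) or (y of each of cup_black, cup_blue in the frame of cup_white above 0 m and y of cup_red in the frame of cup_white below 0 m and horizontal distance between mid_white and marker between 0.179 and 0.209 m) or (y of cup_black in the frame of cup_white below 0 m and y of each of cup_red, cup_blue in the frame of cup_white above 0 m and horizontal distance between mid_white and marker between 0.179 and 0.209 m) or (y of each of cup_black, cup_red, cup_blue in the frame of cup_white above 0 m and horizontal distance between mid_white and marker between 0.247 and 0.277 m)) and x of mid_white in the frame of rack between -0.015 and 0.015 m and y of mid_white in the frame of rack between -0.122 and 0.122 m and z of mid_white in the frame of rack between 0.041 and 0.051 m); the robot touches nothing.
It fails at once if a roll fell over (tilted by more than 0.6 rad) (angle between any of mid_black, mid_red, mid_blue, mid_white's own z axis and vertical above 0.6 rad).
It also fails if it takes over 106 s, if anything falls off the work surface, if the arm or the gripper's body presses on something with over 40 N, if the wrist force passes 120 N, or if a joint passes its speed limit or range.

ROBOT

A 7-joint arm with a two-finger parallel gripper is mounted at the origin on the work surface. World frame = base frame: x ahead of the robot, y to its left, z up, the work surface at z = 0. Lengths are in m, angles in rad, forces in N, time in s.
With the tool pointing down it reaches from about 0.425 to 0.975 m from the base axis. Payload 16.7 kg.
Tool frame: the origin (TCP) lies midway between the tips of the shut fingers; the grasp point (between the pads) lies 19 mm behind it (bot.grasp_offset is the z of the grasp point in the tool frame, in m); z points along the fingers, y is the line along which they close (so a half turn about z gives the same grasp; the last joint's range is limited). The gripper opens to 85 mm and grips with 20 to 120 N. Pads are 22 mm wide; open, the fingers measure 114 mm over their backs; the gripper's body (76 mm by 85 mm) begins 54 mm behind the grasp point. The pads swing forward as they close: fully open they stand 13 mm farther back than shut.
Start: joints at [1.075, 0.426, 0.074, 1.606, -0.034, 1.111, -0.067], TCP at [0.229, -0.635, 0.231] pointing down, gripper open.
Joint ranges: [-2.85, 2.85], [-0.5, 2.14], [-1.23, 1.37], [0.21, 2.46], [-1.02, 4.16], [0.16, 2.05], [-2.73, 2.73]. Speed limits (rad/s): [1.89, 1.89, 2.39, 2.39, 3.01, 3.01, 3.01].

INTERFACE

Orientations are given as a rotation vector (axis times angle).
In Python, from plant import bot gives the robot as it stands.
- The arm moves only by the shell command python3 -m creep 'ROWS' [FORCE]. ROWS is JSON, a list of rows, each an object with "dp": the shift along the world's x, y, z normalised to -1 to 1, where 1 is 75 cm, a list of three; "roll": the turn about the world's z normalised to -1 to 1, where 1 is 30 degrees; "gripper": the closure, from -1 (fully open) to 1 (shut), so that 0 is half open. A call has 1 to 20 rows; each row is the pose to reach, as a shift and turn from the pose commanded when the call began; what a row does not reach only later rows make up. A row lasts 1/8 s, in which the tool goes at most 62.5 mm and 10.7 degrees, less where a joint would pass 70% of its speed; a pose out of reach is approached as far as the arm can. A call with a number of a shift or a turn outside -1 to 1 is refused whole. A call with a gripper value outside its range is refused whole. The fingers move at their own pace and stop on an object; FORCE is the grip in N (left out, the last holds). Time passes only in rows, so rows that repeat a pose let the fingers close. It gives the time, the measured TCP pose, the force, the opening and the grip force at its end, in the units of the state.
- bot.get_obs(): the state, without advancing time (a new reading comes with each control period).
- bot.grab_frame(name): name is "scene" or "top" or "wrist"; returns (picture, depth): 480x640x3 uint8, blue, green, red; 480x640 float32, m along the optical axis (not along the pixel's ray), 0 where there is no reading.
- bot.camera_params(name): a dict with "fovy" (degrees; the focal length in pixels is half the picture's height over the tangent of half this angle, whatever the lens; pixels are square), "cx", "cy" (the principal point, pixels), "rvec" (rotation vector, rad) and "tvec" (3), from world to camera coordinates, as OpenCV has them. Camera axes: x right, y down, z forward; pixel columns grow to the right and rows downward; lengths in m; the calibration is good to about 2 mm. A picture is of the moment at which its call begins: read the wrist's pose just before it. camera_params takes no time and is no camera call; for the wrist camera it gives the pose at the moment of the call.
- bot.hand_in(): hands the job in; it is judged then, once.
Trained networks look in the newest picture that a camera, given by its name, has taken for a name from the list of things; names that differ only in an ending like _2 or _b are one class to them, and where a whole thing is asked for, a point or a joint stands for the part that bears it (a point fixed in the world has none). Each returns a list of dicts, best first, with "p" (0 to 1); they miss things now and then, are a little off and sometimes report something else, mostly with a low value. They report only what shows in the picture. A call takes as long as a camera call. They do not tell look-alikes from the thing itself.
- bot.spot_in(camera, label): "box" ([left, top, width, height] in pixels, round what is visible of it).
- bot.cut_out(camera, label): "region" (480x640 bool, what is visible of it) and "box" ([left, top, width, height] in pixels, round what is visible of it).
- bot.tip_of(camera, label): "location" ([column, row] in pixels: a listed point, or the origin of a listed thing).
The state is a dict: "clock": time; "qpos": joint angles; "joint_velocities": joint speeds; "joint_efforts": joint torques, N m; "eef_pos": TCP position; "ee_rot": TCP orientation; "ft_force": force on the tool from outside, world axes, zero at the start; "wrist_torque": the same for the moment, N m; "width": finger opening in m; "grip_force": force on a finger pad.
Only numpy, scipy, OpenCV 4.12 (cv2) and the standard library are available. Lean on these libraries where they do the work, as an engineer would, in place of code of your own. Each camera call takes 0.05 s, during which the arm holds its last target. There are 200 camera calls.

## Working session

There is one attempt and no reset: what is moved stays moved. The work goes in short steps, Python scripts to look and compute and a shell command to move; the robot and the scene stay as the last step left them, time stands still between calls to the robot, and variables do not carry over. Pictures are saved under pics/ and viewed, at most 14 in all, crops included, and the job is handed in when it is done.

```bash
mkdir -p pics
cat > h.py <<'E'
import numpy as np, cv2
from plant import bot
def cam(n):
    c=bot.camera_params(n); f=240/np.tan(np.radians(c['fovy'])/2)
    R=cv2.Rodrigues(np.array(c['rvec'],float))[0]; return f,c['cx'],c['cy'],R,np.array(c['tvec'],float)
def ray(n,px):
    f,cx,cy,R,t=cam(n); d=R.T@np.array([(px[0]-cx)/f,(px[1]-cy)/f,1.]); return -R.T@t,d
def at_z(n,px,z):
    o,d=ray(n,px); return o+d*(z-o[2])/d[2]
def at_d(n,px,dep):
    o,d=ray(n,px); return o+d*dep
def cloud(n,dep):
    f,cx,cy,R,t=cam(n); v,u=np.mgrid[:480,:640]
    P=np.stack([(u-cx)/f*dep,(v-cy)/f*dep,dep],-1); return (P-t)@R
E
python3 - <<'E'
from h import *
for n in ['scene','top']:
    p,d=bot.grab_frame(n); cv2.imwrite(f'pics/{n}0.png',p); np.save(n+'0.npy',d); c=cam(n); print(n,-c[3].T@c[4],c[0])
    for l in ['mid_black','mid_red','mid_blue','mid_white','cup_black','cup_red','cup_blue','cup_white','rack','marker']:
        for r in bot.tip_of(n,l)[:3]:
            x=r['location']; print(l,round(r['p'],2),np.round(x),np.round(at_d(n,x,d[int(x[1]),int(x[0])]),3))
o=bot.get_obs(); print(o['clock'],o['eef_pos'],o['ee_rot'],o['width'])
E
```

```text
scene [ 1.05156662 -0.81929538  0.64738208] 496.3399162917934
mid_black 0.92 [356. 262.] [ 0.681 -0.033  0.058]
mid_black 0.7 [356. 217.] [0.6   0.135 0.065]
mid_black 0.55 [300. 222.] [0.48  0.071 0.051]
mid_red 0.93 [306. 202.] [ 0.385  0.257 -0.001]
mid_red 0.9 [366. 203.] [0.595 0.205 0.069]
mid_red 0.57 [424. 206.] [0.72  0.287 0.053]
mid_blue 0.96 [345. 227.] [0.604 0.066 0.072]
mid_white 0.75 [371. 193.] [0.602 0.216 0.093]
cup_black 0.47 [356. 231.] [ 1.052 -0.819  0.647]
cup_red 0.75 [213. 363.] [ 0.575 -0.376  0.021]
cup_red 0.39 [361. 223.] [0.609 0.146 0.043]
cup_blue 0.54 [345. 246.] [0.603 0.069 0.02 ]
cup_white 0.52 [376. 212.] [0.6   0.255 0.019]
rack 0.92 [253. 309.] [ 0.537 -0.21   0.005]
marker 0.95 [214. 365.] [ 0.574 -0.375  0.015]
top [0.48235    0.00443645 1.08230592] 519.2309006957382
mid_black 0.94 [323. 183.] [ 0.665 -0.013  0.083]
mid_black 0.82 [274. 284.] [0.471 0.085 0.079]
mid_black 0.72 [243. 230.] [0.574 0.141 0.094]
mid_red 0.87 [169. 170.] [0.695 0.286 0.076]
mid_red 0.84 [219. 300.] [0.441 0.188 0.083]
mid_red 0.75 [204. 230.] [0.576 0.215 0.094]
mid_blue 0.69 [269. 222.] [0.59  0.091 0.09 ]
mid_white 0.77 [168. 234.] [0.568 0.284 0.09 ]
cup_black 0.76 [242. 227.] [0.579 0.141 0.095]
cup_red 0.84 [210. 230.] [0.575 0.203 0.091]
cup_blue 0.7 [276. 224.] [0.584 0.077 0.094]
cup_white 0.74 [175. 233.] [0.571 0.273 0.081]
cup_white 0.67 [208. 231.] [0.573 0.208 0.092]
rack 0.82 [417. 250.] [ 0.533 -0.204  0.021]
marker 0.86 [492. 237.] [ 0.558 -0.36   0.029]
1.1 [ 0.22938653 -0.63479456  0.23132952] [-3.09447548e+00 -5.41934838e-01 -2.86546719e-05] 0.08567551698996592
```

View pics/top0.png

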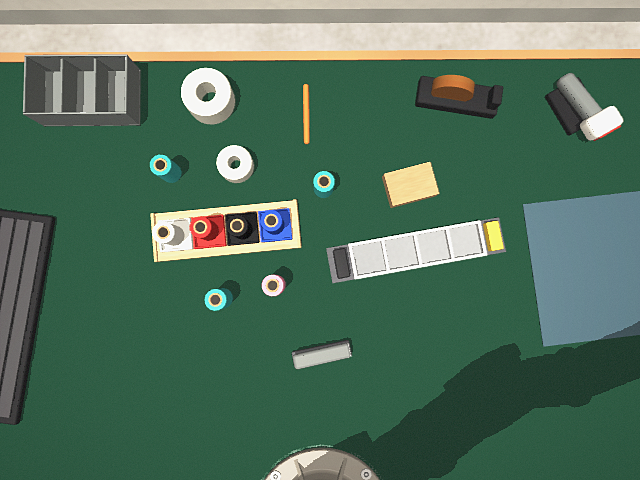

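View pics/scene0.png

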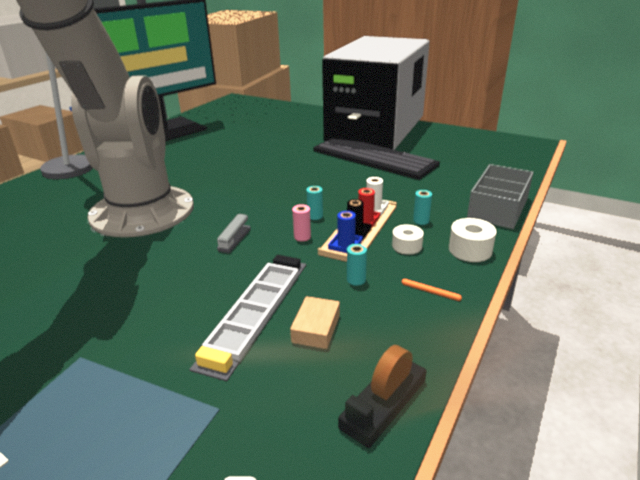

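The top view shows the tray row from left to right: white (165,233), red (201,227), black (238,226), blue (271,221). The yellow block is at (494,236), the right end of the rack. Look-alikes to leave alone are the turquoise rolls at (160,165), (323,181) and (215,299), and the pink one at (272,285). The targets are the four rolls in the tray's cups.

Run:
```python
from h import *
p=cv2.imread('pics/top0.png'); C=cloud('top',np.load('top0.npy'))
for n,c in dict(white=(165,233),red=(201,227),black=(238,226),blue=(271,221)).items():
    m=np.zeros((480,640),bool); m[c[1]-24:c[1]+24,c[0]-20:c[0]+20]=1
    m&=(C[...,2]>.08)&(C[...,2]<.12)
    k,l,s,ce=cv2.connectedComponentsWithStats(m.astype('uint8')); i=1+np.argmax(s[1:,4]); q=C[l==i][:,:2].astype('f4')
    z=np.median(C[l==i][:,2]); print(n,cv2.minEnclosingCircle(q),q.mean(0),z,s[i,4], ce[i])
m=np.zeros((480,640),bool); m[200:300,320:515]=1
for lo,hi in[(.013,.035),(.003,.035)]:
    mm=m&(C[...,2]>lo)&(C[...,2]<hi); q=C[mm][:,:2].astype('f4'); print(cv2.minAreaRect(q),len(q))
# rack bright walls region
g=cv2.cvtColor(p,cv2.COLOR_BGR2GRAY); hsv=cv2.cvtColor(p,cv2.COLOR_BGR2HSV)
y=m&(hsv[...,0]>20)&(hsv[...,0]<35)&(hsv[...,1]>150); y[:, :470]=0; print('marker',cv2.minAreaRect(C[y][:,:2].astype('f4')),np.median(C[y][:,2]))
w=(m&(g>120)&(hsv[...,1]<60)); w=cv2.morphologyEx(w.astype('uint8'),cv2.MORPH_OPEN,np.ones((2,2)))>0
v,u=np.nonzero(w); r=cv2.minAreaRect(np.stack([u,v],1).astype('f4')); print('rackpx',r, at_z('top',r[0],.02))
b=cv2.boxPoints(r); print([np.round(at_z('top',x,.02)[:2],3) for x in b])
t=np.zeros((480,640),bool); t[195:265,145:305]=1; t&=(C[...,2]>.006)&(C[...,2]<.03); print('tray',cv2.minAreaRect(C[t][:,:2].astype('f4')))
cv2.imwrite('pics/crop1.png',cv2.resize(p[190:290,140:340],None,fx=4,fy=4,interpolation=2))
```

```text
white ((0.5717751979827881, 0.2927123010158539), 0.021557291969656944) [0.57208276 0.29145467] 0.09249231248218862 415 [163.49879518 232.2939759 ]
red ((0.5814062356948853, 0.2226269543170929), 0.021050533279776573) [0.58117574 0.22171652] 0.09275823435592125 395 [200.35696203 226.92911392]
black ((0.5834711194038391, 0.15330055356025696), 0.021005138754844666) [0.58284664 0.15272729] 0.09287170950651492 386 [236.72279793 225.48186528]
blue ((0.5922577381134033, 0.08799660205841064), 0.020982904359698296) [0.5915285  0.08779347] 0.0927402977605543 377 [270.79310345 220.42175066]
((0.5719919204711914, -0.2005085051059723), (0.14768357574939728, 0.34648552536964417), 9.226377487182617) 2223
((0.5362906455993652, -0.21006405353546143), (0.40783005952835083, 0.20787298679351807), 89.02176666259766) 6551
marker ((0.5614902973175049, -0.36845478415489197), (0.05926942080259323, 0.03700986132025719), 8.913932800292969) 0.023502532056786464
rackpx ((416.5, 250.49996948242188), (36.58207702636719, 175.93385314941406), 79.69515228271484) [ 0.53269477 -0.20442701  0.02      ]
[array([ 0.54, -0.02]), array([ 0.6 , -0.38]), array([ 0.525, -0.391]), array([ 0.467, -0.032])]
tray ((0.5913819670677185, 0.1894766390323639), (0.13571766018867493, 0.3072490394115448), 1.241355538368225)
```

View pics/crop1.png

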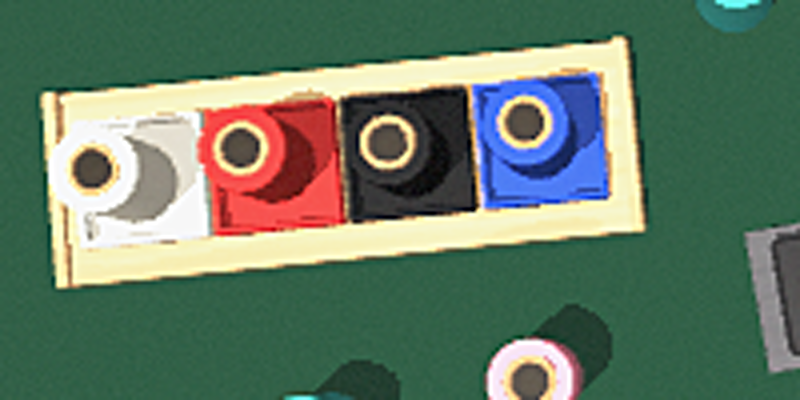

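The crop confirms the four rolls in their own cups, in the order white, red, black, blue. The pink and turquoise rolls stand outside the tray. Next I move over the rack and refine its pose with the wrist camera.

```bash
python3 -m creep '[{"dp":[0.1,0.2,0.14],"roll":1,"gripper":-1},{"dp":[0.1,0.2,0.14],"roll":1,"gripper":-1},{"dp":[0.1,0.2,0.14],"roll":1,"gripper":-1},{"dp":[0.1,0.2,0.14],"roll":1,"gripper":-1}]'
python3 -m creep '[{"dp":[0.14,0.2,0],"roll":1,"gripper":-1},{"dp":[0.14,0.2,0],"roll":1,"gripper":-1},{"dp":[0.14,0.2,0],"roll":1,"gripper":-1},{"dp":[0.14,0.2,0],"roll":1,"gripper":-1}]'
python3 -m creep '[{"dp":[0.1,0.18,0],"roll":0.63,"gripper":-1},{"dp":[0.1,0.18,0],"roll":0.63,"gripper":-1},{"dp":[0.1,0.18,0],"roll":0.63,"gripper":-1},{"dp":[0.1,0.18,0],"roll":0.63,"gripper":-1}]'
python3 - <<'E'
from h import *
o=bot.get_obs(); print(o['qpos'],o['eef_pos'])
p,d=bot.grab_frame('wrist'); cv2.imwrite('pics/w1.png',p); np.save('w1.npy',d)
C=cloud('wrist',d); np.save('w1C.npy',C); print(np.array([C[v,u] for v in (50,240,430) for u in (50,320,590)]).round(3))
E
```

```text
clock: 1.6
eef_pos: [0.307, -0.4825, 0.3393]
ee_rot: [2.841, 1.332, 0.003]
ft_force: [-0.0, 0.1, -0.6]
width: 0.0857
grip_force: 0.0
clock: 2.1
eef_pos: [0.4117, -0.3315, 0.3362]
ee_rot: [-2.401, -2.025, -0.001]
ft_force: [-0.2, -0.0, 0.1]
width: 0.0855
grip_force: 0.0
clock: 2.6
eef_pos: [0.4851, -0.1987, 0.3359]
ee_rot: [-2.043, -2.386, -0.0]
ft_force: [-0.3, -1.1, -0.4]
width: 0.0853
grip_force: 0.0
[ 0.63664805  0.12060577 -0.40469169  1.78448687  0.04950557  1.24696472
  0.37302212] [ 0.48506697 -0.19865854  0.33594472]
[[ 0.167 -0.099  0.002]
 [ 0.463 -0.053 -0.   ]
 [ 0.761 -0.007 -0.002]
 [ 0.156 -0.325  0.001]
 [ 0.497 -0.272  0.   ]
 [ 0.839 -0.219 -0.001]
 [ 0.424 -0.202  0.407]
 [ 0.543 -0.565  0.004]
 [ 0.545 -0.183  0.406]]
```

View pics/w1.png

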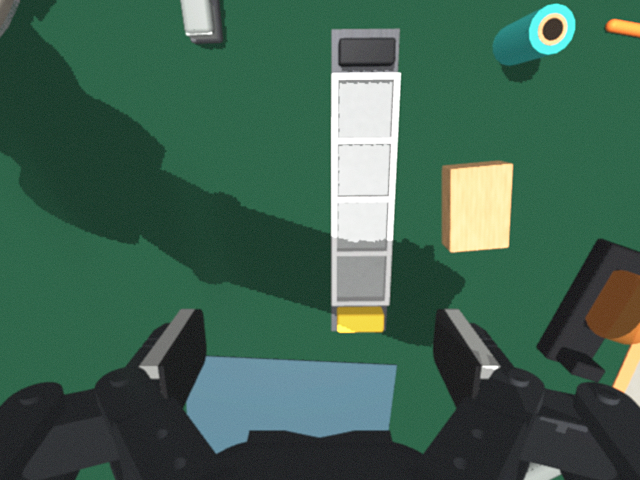

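The wrist view shows the whole rack. The wall-top corners are about (331,72), (400,72), (389,305) and (331,305), and the yellow block is at (360,319) at the near end.

```bash
python3 - <<'E'
from h import *
p=cv2.imread('pics/w1.png').astype('uint8'); C=np.load('w1C.npy')
m=np.zeros((480,640),bool); m[60:312,322:408]=1
z=C[...,2]; mm=m&(z>.0155)&(z<.0235)
k,l,s,_=cv2.connectedComponentsWithStats(mm.astype('uint8')); i=1+np.argmax(s[1:,4])
q=C[l==i]; r=cv2.minAreaRect(q[:,:2].astype('f4')); print('depth rect',r,np.median(q[:,2]))
K=[at_z('wrist',x,.02)[:2] for x in [(331,72),(400,72),(389,305),(331,305)]]
print(np.round(K,4),np.mean(K,0)); e=(K[0]+K[1]-K[2]-K[3])/2; print('len',np.hypot(*e),'yaw',np.degrees(np.arctan2(-e[0],e[1])))
t=cam('top'); 
for n,(f,cx,cy,R,T),im in [('top',t,cv2.imread('pics/top0.png'))]:
    y=np.radians(9.);
E
python3 - <<'E'
from h import *
# reproject a rack hypothesis into top image to check
im=cv2.imread('pics/top0.png'); f,cx,cy,R,T=cam('top')
def pr(P): c=R@P+T; return f*c[:2]/c[2]+[cx,cy]
c=np.array([.5335,-.2045]);a=np.radians(9.)
big=cv2.resize(im[200:300,320:520],None,fx=4,fy=4,interpolation=2)
for sx,sy in[(37,139)]:
    P=[pr(np.array([c[0]+np.cos(a)*x-np.sin(a)*y,c[1]+np.sin(a)*x+np.cos(a)*y,.02])) for x,y in[(sx/1e3,sy/1e3),(sx/1e3,-sy/1e3),(-sx/1e3,-sy/1e3),(-sx/1e3,sy/1e3)]]
    cv2.polylines(big,[np.int32((np.array(P)-[320,200]+.5)*4)],True,(0,0,255),1)
cv2.imwrite('pics/rk.png',big)
E
```

```text
depth rect ((0.539090633392334, -0.20815888047218323), (0.07413479685783386, 0.2787594497203827), 9.308608055114746) 0.020290630845338314
[[ 0.4788 -0.0758]
 [ 0.5527 -0.0644]
 [ 0.5979 -0.3394]
 [ 0.5237 -0.3509]] [ 0.53827897 -0.20759771]
len 0.27870054445601683 yaw 9.307706896489554
```

View pics/rk.png

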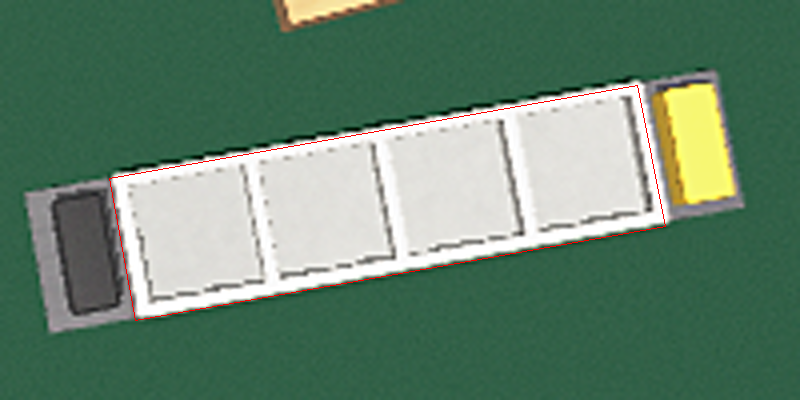

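The red outline of a 74 x 278 mm rack at (0.5335,-0.2045), 9.0°, fits the top picture to about 1–2 mm. The wrist view gives (0.539,-0.208), so I use about (0.5365,-0.206), 9.2°. Now I look at the tray from close up.

```bash
python3 -m creep '[{"dp":[0.073,0.533,0],"roll":-0.12,"gripper":-1},{"dp":[0.073,0.533,0],"roll":-0.12,"gripper":-1},{"dp":[0.073,0.533,0],"roll":-0.12,"gripper":-1},{"dp":[0.073,0.533,0],"roll":-0.12,"gripper":-1},{"dp":[0.073,0.533,0],"roll":-0.12,"gripper":-1},{"dp":[0.073,0.533,0],"roll":-0.12,"gripper":-1},{"dp":[0.073,0.533,0],"roll":-0.12,"gripper":-1},{"dp":[0.073,0.533,0],"roll":-0.12,"gripper":-1}]'
cat > rolls.py <<'E'
from h import *
import sys
o=bot.get_obs(); print(o['eef_pos'],o['ee_rot'])
p,d=bot.grab_frame('wrist'); cv2.imwrite(sys.argv[1],p)
C=cloud('wrist',d); m=(C[...,2]>.086)&(C[...,2]<.1)
k,l,s,ce=cv2.connectedComponentsWithStats(m.astype('uint8'))
for i in range(1,k):
    if s[i,4]>150:
        q=C[l==i]; print(ce[i].round(),s[i,4],np.round(cv2.minEnclosingCircle(q[:,:2].astype('f4'))[0],4),round(cv2.minEnclosingCircle(q[:,:2].astype('f4'))[1],4),np.median(q[:,2]).round(4),p[l==i].mean(0).round())
E
python3 rolls.py pics/w2.png
```

```text
clock: 3.65
eef_pos: [0.5395, 0.2004, 0.3356]
ee_rot: [-2.118, -2.319, 0.001]
ft_force: [0.5, -0.1, 0.8]
width: 0.0852
grip_force: 0.0
[0.53953615 0.20043528 0.33563579] [-2.11794611e+00 -2.31884594e+00  7.13710961e-04]
[366. 103.] 1656 [0.576  0.2918] 0.021 0.0937 [196. 208. 216.]
[366. 178.] 1418 [0.585  0.2218] 0.0209 0.0938 [ 71.  88. 210.]
[360. 245.] 1250 [0.5868 0.1521] 0.0214 0.0938 [44. 55. 66.]
[360. 302.] 1129 [0.5955 0.0872] 0.0213 0.0938 [106.  60.  54.]
```

View pics/w2.png

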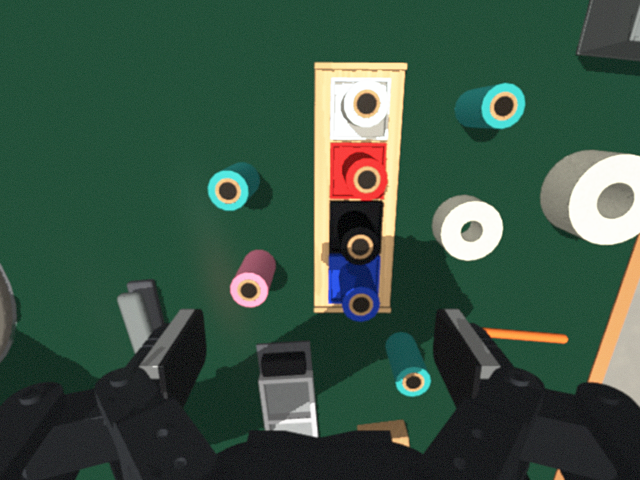

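The wrist view shows white (366,103), red (366,178), black (360,245) and blue (360,302) in the tray, with tops at 0.094 m. Turquoise and pink look-alikes stand clear on both sides. The wrist and top positions agree to 4 mm, so I use the midpoints. White goes first.

```bash
python3 -m creep '[{"dp":[0.0464,0.1227,-0.2],"roll":0,"gripper":-1},{"dp":[0.0464,0.1227,-0.2],"roll":0,"gripper":-1},{"dp":[0.0464,0.1227,-0.2],"roll":0,"gripper":-1},{"dp":[0.0464,0.1227,-0.2],"roll":0,"gripper":-1},{"dp":[0.0464,0.1227,-0.25],"roll":0,"gripper":-1},{"dp":[0.0464,0.1227,-0.32],"roll":0,"gripper":-1},{"dp":[0.0464,0.1227,-0.387],"roll":0,"gripper":-1},{"dp":[0.0464,0.1227,-0.387],"roll":0,"gripper":-1},{"dp":[0.0464,0.1227,-0.387],"roll":0,"gripper":-1}]' 40
python3 -m creep '[{"dp":[0,0,0],"roll":0,"gripper":-0.3},{"dp":[0,0,0],"roll":0,"gripper":0},{"dp":[0,0,0],"roll":0,"gripper":0.2},{"dp":[0,0,0],"roll":0,"gripper":1},{"dp":[0,0,0],"roll":0,"gripper":1},{"dp":[0,0,0],"roll":0,"gripper":1},{"dp":[0,0,0],"roll":0,"gripper":1},{"dp":[0,0,0],"roll":0,"gripper":1}]' 40
```

```text
clock: 4.82
eef_pos: [0.5756, 0.2915, 0.0487]
ee_rot: [2.12, 2.317, 0.003]
ft_force: [-0.1, 0.8, 0.6]
width: 0.0853
grip_force: 0.0
clock: 5.82
eef_pos: [0.5745, 0.2921, 0.0473]
ee_rot: [2.119, 2.318, 0.002]
ft_force: [-2.0, -2.6, 11.2]
width: 0.0412
grip_force: 38.9
```

Gripped at 41 mm. I lift and carry it to above the first pocket.

```bash
python3 -m creep '[{"dp":[0,0,0.04],"roll":0,"gripper":1},{"dp":[0,0,0.1],"roll":0,"gripper":1},{"dp":[0,0,0.16],"roll":0,"gripper":1},{"dp":[0,-0.03,0.2],"roll":0,"gripper":1},{"dp":[0,-0.08,0.2],"roll":0.02,"gripper":1},{"dp":[-0.005,-0.15,0.2],"roll":0.04,"gripper":1},{"dp":[-0.008,-0.22,0.2],"roll":0.06,"gripper":1},{"dp":[-0.01,-0.29,0.2],"roll":0.08,"gripper":1},{"dp":[-0.013,-0.36,0.2],"roll":0.1,"gripper":1},{"dp":[-0.016,-0.43,0.2],"roll":0.12,"gripper":1},{"dp":[-0.02,-0.5,0.2],"roll":0.133,"gripper":1},{"dp":[-0.022,-0.57,0.2],"roll":0.133,"gripper":1},{"dp":[-0.024,-0.64,0.2],"roll":0.133,"gripper":1},{"dp":[-0.026,-0.71,0.2],"roll":0.133,"gripper":1},{"dp":[-0.028,-0.76,0.2],"roll":0.133,"gripper":1},{"dp":[-0.028,-0.79,0.2],"roll":0.133,"gripper":1},{"dp":[-0.028,-0.798,0.2],"roll":0.133,"gripper":1},{"dp":[-0.028,-0.798,0.2],"roll":0.133,"gripper":1},{"dp":[-0.028,-0.798,0.2],"roll":0.133,"gripper":1}]'
python3 - <<'E'
from h import *
p,d=bot.grab_frame('wrist'); cv2.imwrite('pics/w3.png',p)
E
```

```text
clock: 8.2
eef_pos: [0.5534, -0.3048, 0.1962]
ee_rot: [-2.034, -2.394, -0.001]
ft_force: [0.1, 0.8, -1.2]
width: 0.0411
grip_force: 40.8
```

View pics/w3.png

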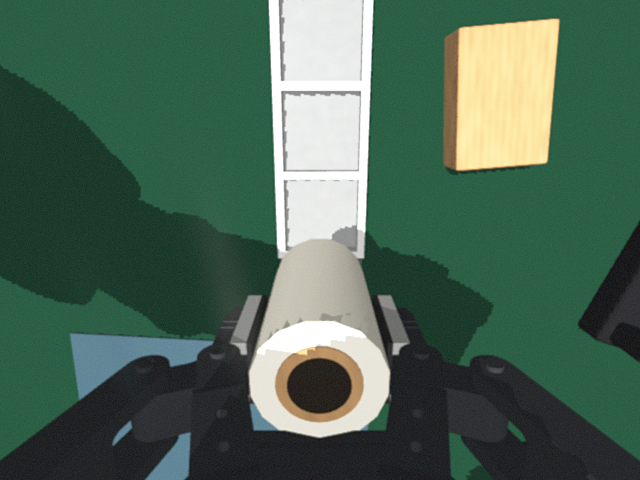

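The white roll (320,385) hangs upright, in line with the rack at column 321. I lower and release it.

```bash
python3 -m creep '[{"dp":[0,0,-0.06],"roll":0,"gripper":1},{"dp":[0,0,-0.12],"roll":0,"gripper":1},{"dp":[0,0,-0.17],"roll":0,"gripper":1},{"dp":[0,0,-0.195],"roll":0,"gripper":1},{"dp":[0,0,-0.205],"roll":0,"gripper":1},{"dp":[0,0,-0.209],"roll":0,"gripper":1},{"dp":[0,0,-0.209],"roll":0,"gripper":1},{"dp":[0,0,-0.209],"roll":0,"gripper":1}]'
python3 -m creep '[{"dp":[0,0,0],"roll":0,"gripper":0.1},{"dp":[0,0,0],"roll":0,"gripper":-0.2},{"dp":[0,0,0],"roll":0,"gripper":-1},{"dp":[0,0,0],"roll":0,"gripper":-1},{"dp":[0,0,0],"roll":0,"gripper":-1},{"dp":[0,0,0],"roll":0,"gripper":-1},{"dp":[0,0,0.06],"roll":0,"gripper":-1},{"dp":[0,0,0.14],"roll":0,"gripper":-1},{"dp":[0,0,0.2],"roll":0,"gripper":-1},{"dp":[0,0,0.28],"roll":0,"gripper":-1},{"dp":[0,0,0.28],"roll":0,"gripper":-1},{"dp":[0,0,0.28],"roll":0,"gripper":-1}]'
cat > chk.py <<'E'
from h import *
import sys
o=bot.get_obs(); p,d=bot.grab_frame('wrist'); cv2.imwrite(sys.argv[1],p)
C=cloud('wrist',d); z=C[...,2]; print(o['clock'],o['eef_pos'])
c=np.array([.5387,-.2079]);a=np.radians(9.3)
m=(z>.075)&(z<.1); k,l,s,ce=cv2.connectedComponentsWithStats(m.astype('uint8'))
for i in range(1,k):
    if s[i,4]>150:
        q=C[l==i]; e,r=cv2.minEnclosingCircle(q[:,:2].astype('f4')); w=np.array(e)-c
        print(np.round(e,4),round(r,4),'z',np.median(q[:,2]).round(4),'rack xy',np.round([np.cos(a)*w[0]+np.sin(a)*w[1],-np.sin(a)*w[0]+np.cos(a)*w[1]],4),p[l==i].mean(0).round())
E
python3 chk.py pics/w4.png
```

```text
clock: 9.25
eef_pos: [0.5536, -0.3068, 0.0404]
ee_rot: [2.036, 2.39, 0.0]
ft_force: [1.0, 0.2, 3.0]
width: 0.0414
grip_force: 41.0
clock: 10.75
eef_pos: [0.5527, -0.3065, 0.249]
ee_rot: [-2.037, -2.391, 0.001]
ft_force: [-0.8, -0.3, -0.7]
width: 0.0853
grip_force: 0.0
10.75 [ 0.55268062 -0.3065336   0.24903311]
[ 0.5542 -0.305 ] 0.021 z 0.086 rack xy [-0.0004 -0.0983] [201. 214. 220.]
```

View pics/w4.png

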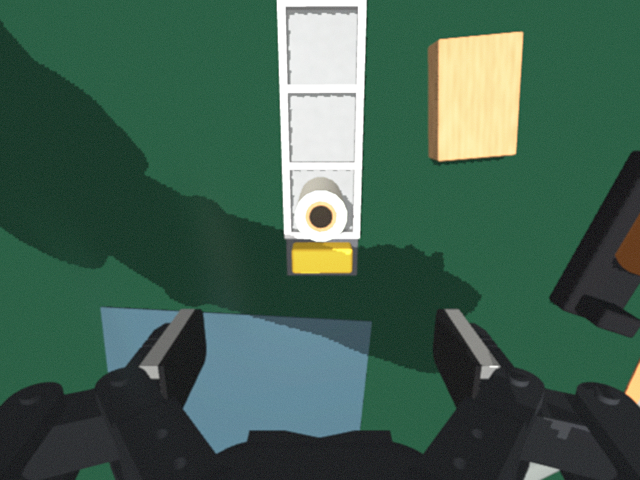

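The white roll (320,216) stands in the pocket next to the yellow block, at rack (0,-98) mm with its top at 0.086 m. Next is red.

```bash
python3 -m creep '[{"dp":[0.04,0.7047,0],"roll":-0.133,"gripper":-1},{"dp":[0.04,0.7047,0],"roll":-0.133,"gripper":-1},{"dp":[0.04,0.7047,0],"roll":-0.133,"gripper":-1},{"dp":[0.04,0.7047,0],"roll":-0.133,"gripper":-1},{"dp":[0.04,0.7047,0],"roll":-0.133,"gripper":-1},{"dp":[0.04,0.7047,0],"roll":-0.133,"gripper":-1},{"dp":[0.04,0.7047,0],"roll":-0.133,"gripper":-1},{"dp":[0.04,0.7047,0],"roll":-0.133,"gripper":-1},{"dp":[0.04,0.7047,0],"roll":-0.133,"gripper":-1},{"dp":[0.04,0.7047,0],"roll":-0.133,"gripper":-1},{"dp":[0.04,0.7047,0],"roll":-0.133,"gripper":-1},{"dp":[0.04,0.7047,-0.06],"roll":-0.133,"gripper":-1},{"dp":[0.04,0.7047,-0.13],"roll":-0.133,"gripper":-1},{"dp":[0.04,0.7047,-0.2],"roll":-0.133,"gripper":-1},{"dp":[0.04,0.7047,-0.25],"roll":-0.133,"gripper":-1},{"dp":[0.04,0.7047,-0.271],"roll":-0.133,"gripper":-1},{"dp":[0.04,0.7047,-0.271],"roll":-0.133,"gripper":-1},{"dp":[0.04,0.7047,-0.271],"roll":-0.133,"gripper":-1}]'
python3 -m creep '[{"dp":[0,0,0],"roll":0,"gripper":-0.3},{"dp":[0,0,0],"roll":0,"gripper":0},{"dp":[0,0,0],"roll":0,"gripper":0.2},{"dp":[0,0,0],"roll":0,"gripper":1},{"dp":[0,0,0],"roll":0,"gripper":1},{"dp":[0,0,0],"roll":0,"gripper":1},{"dp":[0,0,0],"roll":0,"gripper":1},{"dp":[0,0,0],"roll":0,"gripper":1}]' 40
```

```text
clock: 13.05
eef_pos: [0.5839, 0.2221, 0.0476]
ee_rot: [2.119, 2.318, 0.003]
ft_force: [0.3, 0.4, 0.3]
width: 0.0854
grip_force: 0.0
clock: 14.05
eef_pos: [0.5833, 0.2221, 0.0468]
ee_rot: [2.119, 2.319, 0.001]
ft_force: [-1.7, -1.7, 7.5]
width: 0.0408
grip_force: 39.4
```

```bash
python3 -m creep '[{"dp":[0,0,0.04],"roll":0,"gripper":1},{"dp":[0,0,0.1],"roll":0,"gripper":1},{"dp":[0,0,0.16],"roll":0,"gripper":1},{"dp":[0,-0.03,0.2],"roll":0,"gripper":1},{"dp":[-0.005,-0.08,0.2],"roll":0.02,"gripper":1},{"dp":[-0.01,-0.15,0.2],"roll":0.04,"gripper":1},{"dp":[-0.018,-0.22,0.2],"roll":0.06,"gripper":1},{"dp":[-0.025,-0.29,0.2],"roll":0.08,"gripper":1},{"dp":[-0.032,-0.36,0.2],"roll":0.1,"gripper":1},{"dp":[-0.038,-0.43,0.2],"roll":0.12,"gripper":1},{"dp":[-0.045,-0.5,0.2],"roll":0.133,"gripper":1},{"dp":[-0.052,-0.56,0.2],"roll":0.133,"gripper":1},{"dp":[-0.055,-0.6,0.2],"roll":0.133,"gripper":1},{"dp":[-0.055,-0.618,0.2],"roll":0.133,"gripper":1},{"dp":[-0.055,-0.618,0.2],"roll":0.133,"gripper":1},{"dp":[-0.055,-0.618,0.2],"roll":0.133,"gripper":1}]'
python3 -m creep '[{"dp":[0,0,-0.06],"roll":0,"gripper":1},{"dp":[0,0,-0.12],"roll":0,"gripper":1},{"dp":[0,0,-0.17],"roll":0,"gripper":1},{"dp":[0,0,-0.195],"roll":0,"gripper":1},{"dp":[0,0,-0.205],"roll":0,"gripper":1},{"dp":[0,0,-0.209],"roll":0,"gripper":1},{"dp":[0,0,-0.209],"roll":0,"gripper":1},{"dp":[0,0,-0.209],"roll":0,"gripper":1}]'
python3 -m creep '[{"dp":[0,0,0],"roll":0,"gripper":0.1},{"dp":[0,0,0],"roll":0,"gripper":-0.2},{"dp":[0,0,0],"roll":0,"gripper":-1},{"dp":[0,0,0],"roll":0,"gripper":-1},{"dp":[0,0,0],"roll":0,"gripper":-1},{"dp":[0,0,0],"roll":0,"gripper":-1},{"dp":[0,0,0.06],"roll":0,"gripper":-1},{"dp":[0,0,0.14],"roll":0,"gripper":-1},{"dp":[0,0,0.2],"roll":0,"gripper":-1},{"dp":[0,0,0.28],"roll":0,"gripper":-1},{"dp":[0,0,0.28],"roll":0,"gripper":-1},{"dp":[0,0,0.28],"roll":0,"gripper":-1}]'
python3 chk.py pics/w5.png
```

```text
clock: 16.05
eef_pos: [0.5421, -0.2398, 0.1961]
ee_rot: [-2.035, -2.393, -0.001]
ft_force: [-0.2, 0.6, -1.3]
width: 0.0412
grip_force: 41.0
clock: 17.05
eef_pos: [0.5421, -0.2418, 0.0402]
ee_rot: [2.037, 2.391, 0.0]
ft_force: [0.6, 0.3, -1.3]
width: 0.0411
grip_force: 41.1
clock: 18.55
eef_pos: [0.5414, -0.2416, 0.2491]
ee_rot: [2.037, 2.391, -0.001]
ft_force: [-0.2, -0.3, -1.4]
width: 0.0852
grip_force: 0.0
18.55 [ 0.54140453 -0.24156516  0.24914457]
[ 0.5423 -0.2397] 0.021 z 0.086 rack xy [-0.0016 -0.0319] [ 88. 106. 218.]
[ 0.5543 -0.3045] 0.0213 z 0.0859 rack xy [-0.0003 -0.0979] [161. 176. 186.]
```

Red is in place. Next is black.

```bash
python3 -m creep '[{"dp":[0.0576,0.526,0],"roll":-0.133,"gripper":-1},{"dp":[0.0576,0.526,0],"roll":-0.133,"gripper":-1},{"dp":[0.0576,0.526,0],"roll":-0.133,"gripper":-1},{"dp":[0.0576,0.526,0],"roll":-0.133,"gripper":-1},{"dp":[0.0576,0.526,0],"roll":-0.133,"gripper":-1},{"dp":[0.0576,0.526,0],"roll":-0.133,"gripper":-1},{"dp":[0.0576,0.526,0],"roll":-0.133,"gripper":-1},{"dp":[0.0576,0.526,0],"roll":-0.133,"gripper":-1},{"dp":[0.0576,0.526,0],"roll":-0.133,"gripper":-1},{"dp":[0.0576,0.526,-0.06],"roll":-0.133,"gripper":-1},{"dp":[0.0576,0.526,-0.13],"roll":-0.133,"gripper":-1},{"dp":[0.0576,0.526,-0.2],"roll":-0.133,"gripper":-1},{"dp":[0.0576,0.526,-0.25],"roll":-0.133,"gripper":-1},{"dp":[0.0576,0.526,-0.271],"roll":-0.133,"gripper":-1},{"dp":[0.0576,0.526,-0.271],"roll":-0.133,"gripper":-1},{"dp":[0.0576,0.526,-0.271],"roll":-0.133,"gripper":-1}]'
python3 -m creep '[{"dp":[0,0,0],"roll":0,"gripper":-0.3},{"dp":[0,0,0],"roll":0,"gripper":0},{"dp":[0,0,0],"roll":0,"gripper":0.2},{"dp":[0,0,0],"roll":0,"gripper":1},{"dp":[0,0,0],"roll":0,"gripper":1},{"dp":[0,0,0],"roll":0,"gripper":1},{"dp":[0,0,0],"roll":0,"gripper":1},{"dp":[0,0,0],"roll":0,"gripper":1}]' 40
```

```text
clock: 20.6
eef_pos: [0.5858, 0.153, 0.0476]
ee_rot: [2.119, 2.318, 0.002]
ft_force: [0.4, 0.2, 0.2]
width: 0.0857
grip_force: 0.0
clock: 21.6
eef_pos: [0.5852, 0.1531, 0.0467]
ee_rot: [2.119, 2.319, 0.001]
ft_force: [-0.7, -1.1, 7.7]
width: 0.0411
grip_force: 39.3
```

```bash
python3 -m creep '[{"dp":[0,0,0.04],"roll":0,"gripper":1},{"dp":[0,0,0.1],"roll":0,"gripper":1},{"dp":[0,0,0.16],"roll":0,"gripper":1},{"dp":[0,-0.03,0.2],"roll":0,"gripper":1},{"dp":[-0.01,-0.08,0.2],"roll":0.02,"gripper":1},{"dp":[-0.02,-0.15,0.2],"roll":0.05,"gripper":1},{"dp":[-0.035,-0.22,0.2],"roll":0.08,"gripper":1},{"dp":[-0.045,-0.29,0.2],"roll":0.1,"gripper":1},{"dp":[-0.06,-0.36,0.2],"roll":0.133,"gripper":1},{"dp":[-0.0707,-0.41,0.2],"roll":0.133,"gripper":1},{"dp":[-0.0707,-0.4367,0.2],"roll":0.133,"gripper":1},{"dp":[-0.0707,-0.4367,0.2],"roll":0.133,"gripper":1},{"dp":[-0.0707,-0.4367,0.2],"roll":0.133,"gripper":1}]'
python3 -m creep '[{"dp":[0,0,-0.06],"roll":0,"gripper":1},{"dp":[0,0,-0.12],"roll":0,"gripper":1},{"dp":[0,0,-0.17],"roll":0,"gripper":1},{"dp":[0,0,-0.195],"roll":0,"gripper":1},{"dp":[0,0,-0.205],"roll":0,"gripper":1},{"dp":[0,0,-0.209],"roll":0,"gripper":1},{"dp":[0,0,-0.209],"roll":0,"gripper":1},{"dp":[0,0,-0.209],"roll":0,"gripper":1}]'
python3 -m creep '[{"dp":[0,0,0],"roll":0,"gripper":0.1},{"dp":[0,0,0],"roll":0,"gripper":-0.2},{"dp":[0,0,0],"roll":0,"gripper":-1},{"dp":[0,0,0],"roll":0,"gripper":-1},{"dp":[0,0,0],"roll":0,"gripper":-1},{"dp":[0,0,0],"roll":0,"gripper":-1},{"dp":[0,0,0.06],"roll":0,"gripper":-1},{"dp":[0,0,0.14],"roll":0,"gripper":-1},{"dp":[0,0,0.2],"roll":0,"gripper":-1},{"dp":[0,0,0.28],"roll":0,"gripper":-1},{"dp":[0,0,0.28],"roll":0,"gripper":-1},{"dp":[0,0,0.28],"roll":0,"gripper":-1}]'
python3 chk.py pics/w6.png
```

```text
clock: 23.22
eef_pos: [0.5323, -0.173, 0.1961]
ee_rot: [-2.035, -2.393, -0.001]
ft_force: [1.1, 0.4, -2.0]
width: 0.0408
grip_force: 41.1
clock: 24.22
eef_pos: [0.5323, -0.1748, 0.0401]
ee_rot: [2.037, 2.391, 0.0]
ft_force: [-0.7, 0.1, -1.5]
width: 0.0414
grip_force: 41.3
clock: 25.72
eef_pos: [0.5316, -0.1747, 0.2492]
ee_rot: [2.037, 2.391, -0.001]
ft_force: [0.7, -0.5, -0.9]
width: 0.0853
grip_force: 0.0
25.725 [ 0.5315968  -0.17465798  0.24915934]
[ 0.6716 -0.0132] 0.0215 z 0.08 rack xy [0.1626 0.1707] [187. 203. 122.]
[ 0.5328 -0.1733] 0.021 z 0.0861 rack xy [-0.0002  0.0351] [74. 90. 99.]
[ 0.5425 -0.2395] 0.0213 z 0.086 rack xy [-0.0014 -0.0318] [ 53.  64. 164.]
[ 0.5548 -0.3045] 0.0217 z 0.0858 rack xy [ 0.0003 -0.098 ] [160. 177. 186.]
[ 0.8544 -0.2891] 0.0165 z 0.081 rack xy [ 0.2984 -0.1312] [ 39.  75. 113.]
```

Black is in place. Last is blue.

```bash
python3 -m creep '[{"dp":[0.0827,0.3495,0],"roll":-0.133,"gripper":-1},{"dp":[0.0827,0.3495,0],"roll":-0.133,"gripper":-1},{"dp":[0.0827,0.3495,0],"roll":-0.133,"gripper":-1},{"dp":[0.0827,0.3495,0],"roll":-0.133,"gripper":-1},{"dp":[0.0827,0.3495,0],"roll":-0.133,"gripper":-1},{"dp":[0.0827,0.3495,0],"roll":-0.133,"gripper":-1},{"dp":[0.0827,0.3495,0],"roll":-0.133,"gripper":-1},{"dp":[0.0827,0.3495,-0.06],"roll":-0.133,"gripper":-1},{"dp":[0.0827,0.3495,-0.13],"roll":-0.133,"gripper":-1},{"dp":[0.0827,0.3495,-0.2],"roll":-0.133,"gripper":-1},{"dp":[0.0827,0.3495,-0.25],"roll":-0.133,"gripper":-1},{"dp":[0.0827,0.3495,-0.271],"roll":-0.133,"gripper":-1},{"dp":[0.0827,0.3495,-0.271],"roll":-0.133,"gripper":-1},{"dp":[0.0827,0.3495,-0.271],"roll":-0.133,"gripper":-1}]'
python3 -m creep '[{"dp":[0,0,0],"roll":0,"gripper":-0.3},{"dp":[0,0,0],"roll":0,"gripper":0},{"dp":[0,0,0],"roll":0,"gripper":0.2},{"dp":[0,0,0],"roll":0,"gripper":1},{"dp":[0,0,0],"roll":0,"gripper":1},{"dp":[0,0,0],"roll":0,"gripper":1},{"dp":[0,0,0],"roll":0,"gripper":1},{"dp":[0,0,0],"roll":0,"gripper":1}]' 40
```

```text
clock: 27.52
eef_pos: [0.5949, 0.0875, 0.0476]
ee_rot: [2.119, 2.318, 0.002]
ft_force: [-0.1, 0.2, 0.2]
width: 0.0851
grip_force: 0.0
clock: 28.52
eef_pos: [0.5942, 0.0876, 0.0467]
ee_rot: [2.119, 2.319, 0.001]
ft_force: [-2.0, -0.5, 9.2]
width: 0.0412
grip_force: 39.3
```

```bash
python3 -m creep '[{"dp":[0,0,0.04],"roll":0,"gripper":1},{"dp":[0,0,0.1],"roll":0,"gripper":1},{"dp":[0,0,0.16],"roll":0,"gripper":1},{"dp":[-0.01,-0.03,0.2],"roll":0,"gripper":1},{"dp":[-0.03,-0.08,0.2],"roll":0.04,"gripper":1},{"dp":[-0.055,-0.15,0.2],"roll":0.08,"gripper":1},{"dp":[-0.08,-0.21,0.2],"roll":0.133,"gripper":1},{"dp":[-0.0973,-0.25,0.2],"roll":0.133,"gripper":1},{"dp":[-0.0973,-0.26,0.2],"roll":0.133,"gripper":1},{"dp":[-0.0973,-0.26,0.2],"roll":0.133,"gripper":1},{"dp":[-0.0973,-0.26,0.2],"roll":0.133,"gripper":1}]'
python3 -m creep '[{"dp":[0,0,-0.06],"roll":0,"gripper":1},{"dp":[0,0,-0.12],"roll":0,"gripper":1},{"dp":[0,0,-0.17],"roll":0,"gripper":1},{"dp":[0,0,-0.195],"roll":0,"gripper":1},{"dp":[0,0,-0.205],"roll":0,"gripper":1},{"dp":[0,0,-0.209],"roll":0,"gripper":1},{"dp":[0,0,-0.209],"roll":0,"gripper":1},{"dp":[0,0,-0.209],"roll":0,"gripper":1}]'
python3 -m creep '[{"dp":[0,0,0],"roll":0,"gripper":0.1},{"dp":[0,0,0],"roll":0,"gripper":-0.2},{"dp":[0,0,0],"roll":0,"gripper":-1},{"dp":[0,0,0],"roll":0,"gripper":-1},{"dp":[0,0,0],"roll":0,"gripper":-1},{"dp":[0,0,0],"roll":0,"gripper":-1},{"dp":[0,0,0.06],"roll":0,"gripper":-1},{"dp":[0,0,0.14],"roll":0,"gripper":-1},{"dp":[0,0,0.2],"roll":0,"gripper":-1},{"dp":[0,0,0.28],"roll":0,"gripper":-1},{"dp":[0,0,0.28],"roll":0,"gripper":-1},{"dp":[0,0,0.28],"roll":0,"gripper":-1}]'
python3 chk.py pics/w7.png; python3 -c "
from h import *
p,d=bot.grab_frame('scene'); cv2.imwrite('pics/s2.png',p)"
```

```text
clock: 29.9
eef_pos: [0.5214, -0.106, 0.1961]
ee_rot: [-2.035, -2.393, -0.001]
ft_force: [0.5, 0.6, -0.7]
width: 0.0412
grip_force: 40.9
clock: 30.9
eef_pos: [0.5214, -0.1076, 0.0401]
ee_rot: [2.037, 2.391, 0.001]
ft_force: [0.7, -0.0, -0.2]
width: 0.0415
grip_force: 40.9
clock: 32.4
eef_pos: [0.5206, -0.1076, 0.2492]
ee_rot: [2.037, 2.391, -0.001]
ft_force: [-0.5, 0.8, -0.3]
width: 0.0852
grip_force: 0.0
32.4 [ 0.52063979 -0.10757721  0.24916062]
[ 0.6718 -0.0134] 0.0215 z 0.0799 rack xy [0.1628 0.1704] [201. 214. 135.]
[ 0.5218 -0.1061] 0.0211 z 0.0862 rack xy [-0.0002  0.1032] [207. 148. 123.]
[ 0.5327 -0.1733] 0.0213 z 0.086 rack xy [-0.0004  0.0351] [51. 61. 72.]
[ 0.5424 -0.2395] 0.0214 z 0.0859 rack xy [-0.0014 -0.0318] [ 57.  69. 178.]
[ 0.5539 -0.3042] 0.0214 z 0.0858 rack xy [-0.0006 -0.0975] [205. 217. 221.]
```

View pics/s2.png

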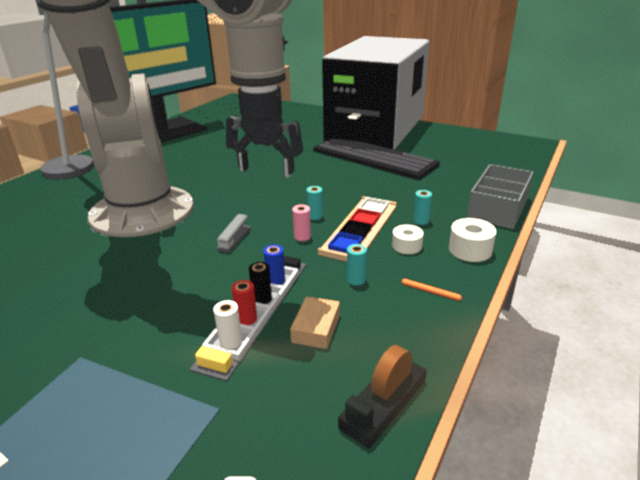

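The rack now holds, from the yellow block outwards, white (227,325), red (244,302), black (260,282) and blue (274,265). All four stand upright and the gripper is clear.

```bash
python3 -c "
from plant import bot
print(bot.hand_in())"
```

```text
the job is handed in; nothing more can be done
None
```

I moved all four rolls to the feed rack in order from the yellow block (white, red, black, blue), each upright, released and within about 5 mm of its pocket centre, and handed the job in at about 32 s; no verdict came back.

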